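# Clip the colour target on the copy board and hold the lamp shutter half open

### The arm

A 6-joint arm with a two-finger parallel gripper is mounted at the origin on the work surface. World frame = base frame: x ahead of the robot, y to its left, z up, the work surface at z = 0. Lengths are in m, angles in rad, forces in N, time in s.
With the tool pointing down it reaches from about 0.35 to 0.85 m from the base axis. Payload 8.1 kg.
Tool frame: the origin (TCP) lies midway between the tips of the shut fingers; the grasp point (between the pads) lies 19 mm behind it (robot.grip_point_offset is the distance from the TCP to the grasp point, in m); z points along the fingers, y is the line along which they close (so a half turn about z gives the same grasp; the last joint's range is limited). The gripper opens to 93 mm and grips with 3 to 60 N. Pads are 15 mm wide; open, the fingers measure 128 mm over their backs; the gripper's body (75 mm by 188 mm) begins 65 mm behind the grasp point.
Start: joints at [1.189, 0.13, 1.488, -0, 1.523, -0.085], TCP at [0.175, 0.574, 0.219] pointing down, gripper open.
Joint ranges: [-2.96, 2.96], [-0.89, 2.26], [0.02, 2.5], [-1.34, 4.48], [0, 2.73], [-2.66, 2.66]. Speed limits (rad/s): [2.39, 2.39, 2.79, 3.14, 3.14, 3.14].

### API

Orientations are given as a rotation vector (axis times angle).
In Python, from plant import robot, read_camera, job gives the robot as it stands.
- The arm moves only by the shell command python3 -m inch 'ROWS' [FORCE]. ROWS is JSON, one flat list of numbers, 5 for each row, row after row: the shift along the world's x, y, z in mm, then the turn about the world's z in degrees, then the opening in per cent of the stroke, from 0 (shut) to 100 (fully open). In form: [dx, dy, dz, yaw, hand, dx, dy, dz, yaw, hand, ...]. A call has 1 to 10 rows; each row is the pose to reach, as a shift and turn from the pose commanded when the call began; what a row does not reach only later rows make up. A row lasts 1/12 s, in which the tool goes at most 41.7 mm and 7.16 degrees, less where a joint would pass 70% of its speed; a pose out of reach is approached as far as the arm can. A call with a gripper value outside its range is refused whole. The fingers move at their own pace and stop on an object; FORCE is the grip in N (left out, the last holds). Time passes only in rows, so rows that repeat a pose let the fingers close. It gives the time, the measured TCP pose, the force, the opening and the grip force at its end, in the units of the state.
- robot.read_state(): the state, without advancing time (a new reading comes with each control period).
- read_camera(name): name is "scene" or "top" or "wrist"; returns a dict with "image" (384x512x3 uint8, blue, green, red), "K" (3x3 intrinsics, pixels), "extrinsics" (4x4, takes a point from world to camera coordinates); the wrist camera has in their place "mount" (4x4, takes a point from camera to tool coordinates, whose origin is the TCP and whose axes are the flange's). Camera axes: x right, y down, z forward; pixel columns grow to the right and rows downward; lengths in m; the calibration is good to about 2 mm. The wrist camera is an equidistant fisheye: a pixel r from the principal point sees the ray r / f radians off the axis. A picture is of the moment at which its call begins: read the wrist's pose just before it. There is no depth.
- job.close_job(): hands the job in; it is judged then, once.
The state is a dict: "t": time; "q": joint angles; "dq": joint speeds; "joint_torque": joint torques, N m; "tool_pos": TCP position; "orientation": TCP orientation; "force": force on the tool from outside, world axes, zero at the start; "wrist_torque": the same for the moment, N m; "opening": finger opening in m; "gripper_force": force on a finger pad.
Only numpy, scipy, OpenCV 4.12 (cv2) and the standard library are available. Lean on these libraries where they do the work, as an engineer would, in place of code of your own. Each camera call takes 0.05 s, during which the arm holds its last target. There are 200 camera calls.

### The job

Get the copying desk ready for a shot: clip the colour-target clamp onto the brass-marked middle of the upright copy board's top edge and let go of it, then slide the lamp's sprung shutter by its red tab until the light window is half open and keep holding it there. The program finishes while still holding the shutter at half travel, with the clamp staying on the board; never let the shutter go past three quarters open, and leave the other things on the desk where they are.

Things in the scene. Friction and masses are not known exactly. Their poses are not given: they have to be found in the camera images.
- clip: colour-target clamp, 90 g, 76 high, 30 to 32 wide along y, standing on its shut jaws at the start. Origin: between the jaw tips at the underside; z up to the handles, x the way the jaws open, black half on +x, orange on -x. This frame is fixed to the black half. Jaws grip with their tips only (lowest 8 mm); above these the board has a free space 10 wide and 28 deep
- clip_pivot (a point): the clamp's hinge, 36 above its origin. When squeezed fully each half turns 0.22 rad about it, so the clip frame leans by that much; the hinge stays midway between the two jaw tips, which then lie 8 mm either side of it and 35 below
- clip_handles (a point): grasp point between the handles, 60 above the clip's origin while shut. Handles spread upwards from the hinge to 76: over their outsides 26 just above the hinge, 35 here, 41 at the top. Squeezing them along the clip's x (7 to 11 N) opens the jaws to a stop, where they stand parallel, 24 over their outsides, and the jaw tips are 15 to 16 apart
- colour_target (a point): middle of the outer face of the white plate with six coloured patches on the black jaw: 60 wide (clip y), 3 thick, from 0 to 32 above the clip's origin, face 12 from the middle. Keep fingertips above it
- clip_jaw (a joint): opening angle of the clamp in rad: 0 shut, 0.44 fully squeezed open, about 0.17 when clipped on the board. Spring 0.105 N m at 0, growing 0.3 N m per rad
- easel: fixed copy-board stand: wooden foot 130 x 220 x 18 and an upright white board 6 thick (along x), 200 wide (along y), its top edge 150 above the desk. Origin under the foot's centre. A dark picture with a gold moon hangs on its +x face, 45 below the top edge and more
- board_top (a point): middle of the board's top edge, 150 above the desk, middle of the 50 long brass mark; x across the board's thickness, y along the edge, z up
- lamp: fixed grey lamp house, 120 (x) x 240 (y) x 90 high, origin under its centre. On its top a bright window 70 x 80 (y from -100 to -20) is covered by a dark steel shutter plate 84 x 90 between two low rails (6 high, 45 either side); red ticks on the rails mark the window's middle. The shutter slides along the lamp's +y
- shutter (a joint): shutter travel in m along the lamp's +y: 0 shut, 0.08 fully open, half open 0.04 (the plate's trailing edge then lies at the red ticks). A spring pulls it shut: 3.6 N at 0, growing 120 N per m (8.4 N at half)
- tab_top (a point): centre of the top face of the shutter's upright red tab, 137 above the desk; moves with the shutter. Tab 12 thick (along the slide, lamp y), 30 wide (lamp x), standing 41 above the shutter plate; axes parallel to the lamp's
- book_blue: bystander, leave alone: closed blue hardback, 170 x 240 x 30, lying flat at the back; origin under its centre
- book_green: bystander, leave alone: closed green hardback, 140 x 200 x 24, lying on the blue book; origin under its centre
- loupe: bystander, leave alone: black round loupe, 44 across, 36 high, standing; origin under its centre
- pencil_cup: bystander, leave alone: blue ceramic cup, 74 across, 95 high, standing; origin under its centre
- glue_jar: bystander, leave alone: glass jar with white cap, 56 across, 70 high, standing; origin under its centre
- bone_brush: bystander, leave alone: small brush lying flat on the desk; origin under its middle
- stamp_pad: bystander, leave alone: grey stamp pad, 70 x 100 x 18, lying flat; origin under its centre
Not all that is in view belongs to the job. What is shaped like the clip but green is not meant.

How it is judged:
On the way, in this order (a step that is already met when the one before it is completed fails the run):
1. the clamp grips the marked middle of the board's top edge and is let go (z of clip in the frame of board_top between -0.035 and -0.01 m and y of clip in the frame of board_top between -0.022 and 0.022 m and x of clip in the frame of board_top between -0.015 and 0.015 m and value of joint clip_jaw between 0.08 and 0.32 rad and angle between the x axis of clip and the x axis of board_top, either way round below 0.4 rad and angle between clip's own z axis and vertical below 0.4 rad and contact force between clip and easel above 1 N and contact force between clip and the fingers below 0.1 N and linear speed of clip below 0.02 m/s), for 0.3 s.
2. the shutter is pushed to half travel by the gripper (value of joint shutter between 0.033 and 0.047 m and contact force between the fingers and shutter above 4 N and velocity of joint shutter between -0.01 and 0.01 m/s), for 0.2 s.
At the end, for the whole second after the job is handed in: The clamp sits released and at rest on the board's top edge, its jaw tips 10 to 35 mm below the edge and within 22 mm of the brass mark's middle along it, within 0.4 rad of square and upright; the gripper's fingers still hold the shutter (over 4 N) at rest at 40 mm travel, give or take 7 mm (all of step 1 and all of step 2); the arm keeps its last pose, push and grip.
It fails at once if the shutter goes past three quarters open (62 mm) (value of joint shutter above 0.062 m).
It fails at once if a bystander is moved by more than 30 mm (distance of any of book_blue, book_green, loupe, pencil_cup, glue_jar, bone_brush, stamp_pad from where it was at the start of the episode above 0.03 m).
It also fails if it takes over 61 s, if anything falls off the work surface, if the arm or the gripper's body presses on something with over 40 N, if the wrist force passes 120 N, or if a joint passes its speed limit or range.

## Working session

There is one attempt and no reset: what is moved stays moved. The work goes in short steps, Python scripts to look and compute and a shell command to move; the robot and the scene stay as the last step left them, time stands still between calls to the robot, and variables do not carry over. Pictures are saved under pics/ and viewed, at most 10 in all, crops included, and the job is handed in when it is done.

```bash
mkdir -p pics; cat > h.py <<'E'
import numpy as np, cv2
from plant import robot, read_camera, job
def ray(c,u,v):
    K=c["K"];E=np.array(c["extrinsics"]);R=E[:3,:3];t=E[:3,3]
    d=R.T@np.linalg.solve(K,[u,v,1.]);o=-R.T@t
    return o,d
def atz(c,u,v,z):
    o,d=ray(c,u,v);return o+d*(z-o[2])/d[2]
def proj(c,p):
    E=np.array(c["extrinsics"]);q=c["K"]@(E[:3,:3]@np.array(p)+E[:3,3]);return q[:2]/q[2]
E
python3 - <<'E'
from h import *
import pickle
for n in("scene","top"):
    c=read_camera(n);pickle.dump(c,open(n+".pkl","wb"))
    cv2.imwrite(f"pics/{n}.png",cv2.resize(c["image"],(800,600),interpolation=cv2.INTER_CUBIC))
    print(n,c["K"],c["extrinsics"])
s=robot.read_state();print(s["tool_pos"],s["orientation"],s["t"],s["opening"])
E
```

```text
scene [[371.64365905   0.         251.99438488]
 [  0.         371.64365905 198.9659166 ]
 [  0.           0.           1.        ]] [[-0.17612324  0.98414744 -0.02084269  0.0761176 ]
 [ 0.6594366   0.10223975 -0.74477541 -0.27776464]
 [-0.73083786 -0.14491669 -0.66698963  1.51125958]
 [ 0.          0.          0.          1.        ]]
top [[384.94306301   0.         258.5268648 ]
 [  0.         384.94306301 193.11798411]
 [  0.           0.           1.        ]] [[-0.0056752  -0.9997296   0.02255056  0.00206296]
 [-0.99469567  0.00332762 -0.10280787  0.58581999]
 [ 0.10270503 -0.0230144  -0.99444558  1.1984517 ]
 [ 0.          0.          0.          1.        ]]
[0.17525948 0.57327712 0.21768483] [-4.64428046e-01 -3.10668396e+00  2.62605278e-03] 0.1 0.09266302413939198
```

View pics/scene.png

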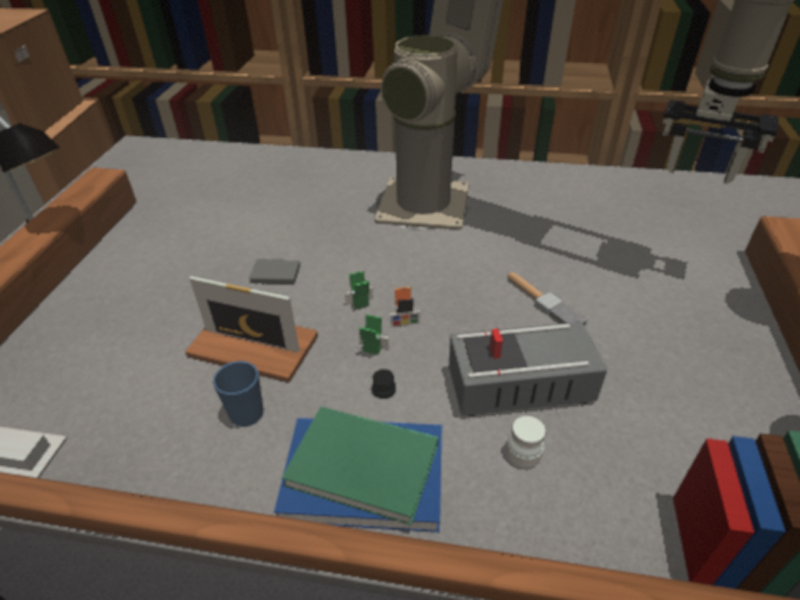

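View pics/top.png

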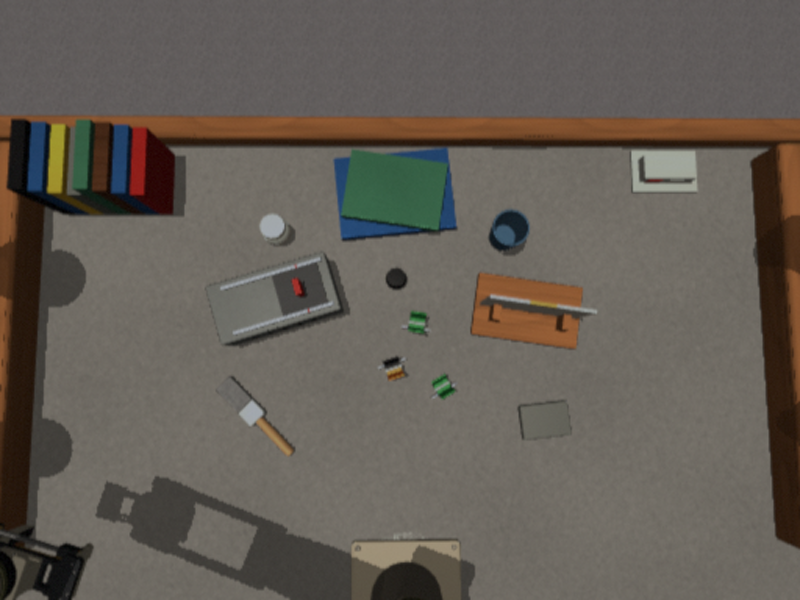

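The scene view shows the clip (black and orange) at about (403,300), two green decoys, the easel on the left and the lamp on the right. In the top view the clip is at (394,368), the brass mark at (542,304) and the red tab at (298,288). I'll enlarge these next.

```bash
python3 - <<'E'
from h import *
import pickle
t=pickle.load(open("top.pkl","rb"))["image"];s=pickle.load(open("scene.pkl","rb"))["image"]
def cr(im,x,y,w,h):return cv2.resize(im[y:y+h,x:x+w],(400,300),interpolation=cv2.INTER_CUBIC)
a=np.vstack([np.hstack([cr(t,232,218,40,30),cr(t,300,165,100,75)]),np.hstack([cr(t,130,155,100,75),cr(s,236,174,40,30)])])
cv2.imwrite("pics/c.png",a)
E
```

```text
(no output)
```

View pics/c.png

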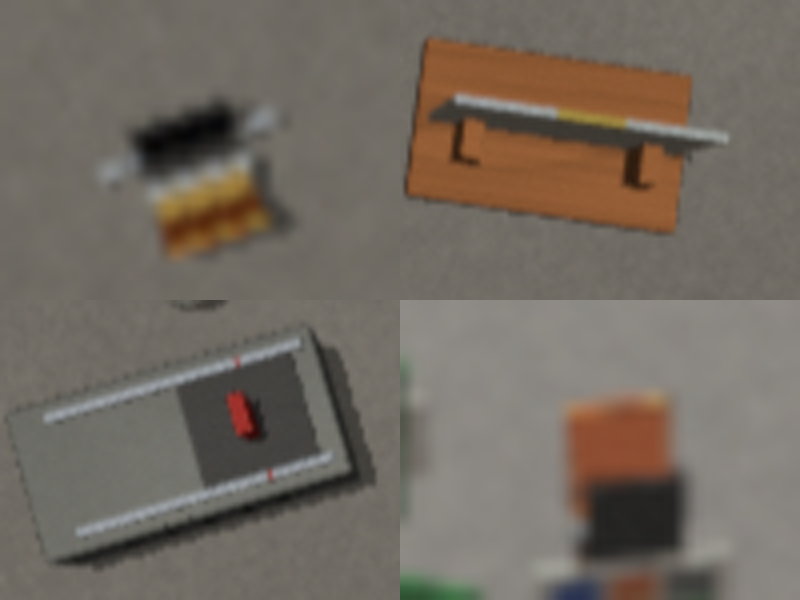

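```bash
python3 - <<'E'
from h import *
import pickle
c=pickle.load(open("top.pkl","rb"))
P=lambda x0,y0,s,u,v,z:atz(c,x0+u/s-.5+.5/s,y0+v/s-.5+.5/s,z)
f=lambda n,p:print(n,np.round(np.array(p)*1000,1))
A=lambda d:np.degrees(np.arctan2(d[1],d[0]))
k=[P(232,218,10,u,v,.074) for u,v in[(128,125),(232,100),(268,228),(165,255)]]
for p in k:f("clip",p)
f("clip c",np.mean(k,0));xb=(k[0]+k[1]-k[2]-k[3]);print("x axis ang",A(xb),"y-edge",A(k[0]-k[1]),A(k[3]-k[2]))
e=[P(300,165,4,u-400,v,.15) for u,v in[(455,98),(728,138),(592,119)]]
for p in e:f("board",p)
print("board y ang",A(e[0]-e[1]));f("mid",(e[0]+e[1])/2)
t=[P(130,155,4,u,v-300,z) for u,v,z in[(45,418,.096),(300,343,.096),(78,532,.096),(332,457,.096),(237,361,.096),(270,474,.096),(240,413,.137)]]
for p in t:f("lamp",p)
print("lamp y",A(t[0]-t[1]),A(t[2]-t[3]),"tick",A(t[4]-t[5]));f("win",(t[4]+t[5])/2)
s=pickle.load(open("scene.pkl","rb"))
f("scene orange top",atz(s,236+ (620-400)/10-.45,174+9.9-.45,.076))
from scipy.spatial.transform import Rotation as R
print(R.from_rotvec(robot.read_state()["orientation"]).as_matrix().round(3))
w=read_camera("wrist");print(w["K"],w["mount"])
E
```

```text
clip [468.4  44.2  74. ]
clip [475.8  12.5  74. ]
clip [437.    1.8  74. ]
clip [429.1  33.1  74. ]
clip c [452.6  22.9  74. ]
x axis ang 15.661261641541055 y-edge 103.16033338119306 104.23509725098653
board [ 584.5 -156.5  150. ]
board [ 554.8 -354.2  150. ]
board [ 568.9 -255.6  150. ]
board y ang 81.44147712756379
mid [ 569.6 -255.3  150. ]
lamp [607.4 354.6  96. ]
lamp [664.2 164.   96. ]
lamp [521.6 327.9  96. ]
lamp [577.2 139.2  96. ]
lamp [650.4 211.4  96. ]
lamp [564.5 185.6  96. ]
lamp [605.4 202.2 137. ]
lamp y 106.58692354088625 106.42070769560084 tick 16.712101419975898
win [607.5 198.5  96. ]
scene orange top [431.8  18.9  76. ]
[[-0.956  0.292 -0.001]
 [ 0.292  0.956 -0.002]
 [ 0.    -0.002 -1.   ]]
[[297.31863964   0.         263.00324071]
 [  0.         297.31863964 196.38049268]
 [  0.           0.           1.        ]] [[-5.83683673e-04 -9.62843998e-01 -2.70057579e-01  7.39824163e-02]
 [ 9.99999709e-01 -6.94667957e-04  3.15389664e-04 -3.08871539e-04]
 [-4.91271391e-04 -2.70057316e-01  9.62844123e-01 -1.66563495e-01]
 [ 0.00000000e+00  0.00000000e+00  0.00000000e+00  1.00000000e+00]]
```

```bash
python3 -m inch '[277,-550,0,-59,80,277,-550,0,-59,80,277,-550,0,-59,80,277,-550,0,-59,80,277,-550,0,-59,80,277,-550,0,-59,80,277,-550,0,-59,80,277,-550,0,-59,80,277,-550,0,-59,80,277,-550,0,-59,80]' 20
```

```text
t: 0.98
tool_pos: [0.3631, 0.1998, 0.2186]
orientation: [1.937, 2.473, 0.001]
force: [0.7, -0.0, 0.4]
opening: 0.0742
gripper_force: 0.0
```

```bash
python3 -m inch '[89,-177,-30,0,80,89,-177,-50,0,80,89,-177,-50,0,80,89,-177,-50,0,80,89,-177,-50,0,80,89,-177,-50,0,80,89,-177,-50,0,80,89,-177,-50,0,80]'
cat >> h.py <<'E'
from scipy.spatial.transform import Rotation as R
def wpose():
    s=robot.read_state();T=np.eye(4);T[:3,:3]=R.from_rotvec(s["orientation"]).as_matrix();T[:3,3]=s["tool_pos"];return T
def wproj(w,T,p):
    q=np.linalg.inv(T@np.array(w["mount"]))@np.r_[p,1];th=np.arctan2(np.hypot(q[0],q[1]),q[2]);f=w["K"][0,0]
    a=np.arctan2(q[1],q[0]);return np.array([w["K"][0,2]+f*th*np.cos(a),w["K"][1,2]+f*th*np.sin(a)])
def watz(w,T,u,v,z):
    f=w["K"][0,0];x,y=u-w["K"][0,2],v-w["K"][1,2];r=np.hypot(x,y);th=r/f
    d=np.array([x/r*np.sin(th),y/r*np.sin(th),np.cos(th)]);M=T@np.array(w["mount"]);d=M[:3,:3]@d;o=M[:3,3]
    return o+d*(z-o[2])/d[2]
E
python3 - <<'E'
from h import *
T=wpose();w=read_camera("wrist");print(T.round(4));im=cv2.resize(w["image"],(800,600),interpolation=cv2.INTER_CUBIC)
import pickle;pickle.dump((w,T),open("w1.pkl","wb"))
c=np.array([.4526,.0229]);a=np.radians(14)
for sx in(-.0205,.0205):
  for sy in(-.015,.015):
    p=wproj(w,T,[*(c+np.array([[np.cos(a),-np.sin(a)],[np.sin(a),np.cos(a)]])@[sx,sy]),.076]);print(p*1.5625)
    cv2.circle(im,tuple(int(x) for x in p*1.5625),3,(255,0,255),-1)
cv2.imwrite("pics/w1.png",im)
E
```

```text
t: 1.65
tool_pos: [0.4515, 0.0247, 0.1684]
orientation: [-1.935, -2.474, 0.0]
force: [0.0, -0.2, 0.3]
opening: 0.0743
gripper_force: 0.0
[[-2.408e-01  9.706e-01 -9.000e-04  4.515e-01]
 [ 9.706e-01  2.408e-01  5.000e-04  2.470e-02]
 [ 7.000e-04 -8.000e-04 -1.000e+00  1.684e-01]
 [ 0.000e+00  0.000e+00  0.000e+00  1.000e+00]]
[376.31485427 337.46803307]
[375.14829512 288.06709296]
[445.6076394  337.36005635]
[446.59805881 287.95095236]
```

View pics/w1.png

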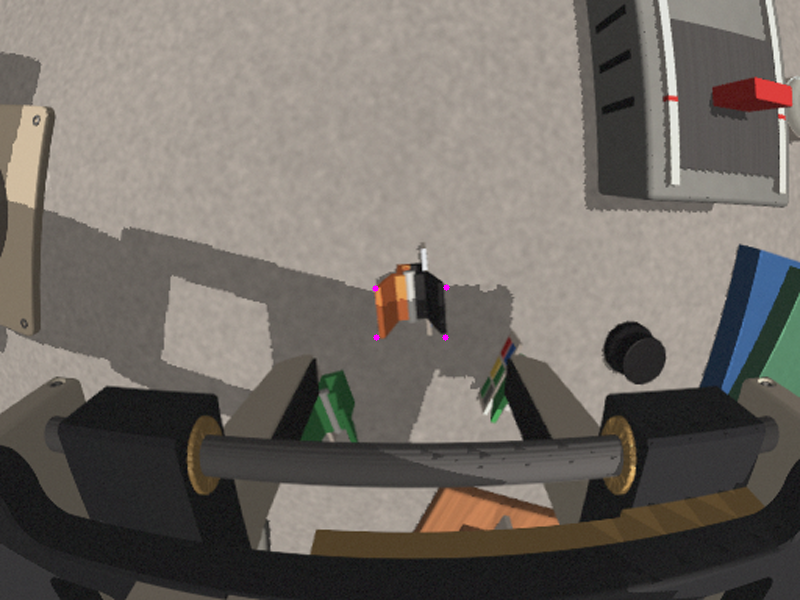

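The wrist view shows the clip's handle corners on the predicted points at (376–446, 288–337), with no decoy between the fingers. I'll descend and squeeze.

```bash
python3 -m inch '[1,-2,-30,0,62,1,-2,-60,0,62,1,-2,-90,0,62,1,-2,-110,0,62,1,-2,-120,0,62,1,-2,-127,0,62,1,-2,-127,0,62,1,-2,-127,0,62]' 20; python3 -m inch '[0,0,0,0,15,0,0,0,0,15,0,0,0,0,15,0,0,0,0,15,0,0,0,0,15,0,0,0,0,15,0,0,0,0,15,0,0,0,0,15]' 20
```

```text
t: 2.37
tool_pos: [0.4537, 0.0231, 0.0428]
orientation: [1.932, 2.476, 0.001]
force: [0.0, 0.9, 0.8]
opening: 0.0579
gripper_force: 0.0
t: 3.03
tool_pos: [0.4535, 0.0222, 0.0435]
orientation: [1.934, 2.475, -0.0]
force: [-7.9, -1.4, 17.9]
opening: 0.0297
gripper_force: 19.8
```

```bash
python3 -m inch '[0,0,6,0,10,0,0,15,0,10,0,0,30,0,10,0,0,50,0,10,0,0,50,0,10,0,0,50,0,10,0,0,50,0,10,0,0,50,0,10]' 20
python3 - <<'E'
from h import *
T=wpose();w=read_camera("wrist");c=read_camera("scene")
a=np.hstack([cv2.resize(w["image"][120:270,160:360],(400,300)),np.zeros((300,400,3),np.uint8)])
u,v=proj(c,T[:3,3]).astype(int);a[:,400:]=cv2.resize(c["image"][v-37:v+38,u-50:u+50],(400,300),interpolation=cv2.INTER_CUBIC)
cv2.imwrite("pics/g1.png",a)
E
```

```text
t: 3.7
tool_pos: [0.4521, 0.0227, 0.0906]
orientation: [-1.934, -2.474, 0.001]
force: [0.2, -0.1, -0.8]
opening: 0.0239
gripper_force: 20.0
```

View pics/g1.png

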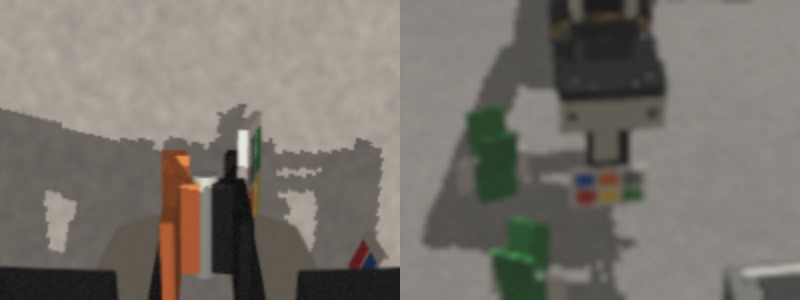

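The clip is held fully squeezed, with the opening at 23.9 mm and the jaws hanging open below the fingers. The target plate shows at crop (608,187). I'll carry it up and over to the board.

```bash
python3 -m inch '[0,0,40,0,10,0,0,80,0,10,10,-20,120,-3,10,30,-60,145,-7,10,45,-95,145,-13,10,60,-130,145,-18,10,74,-165,145,-23,10,88,-200,145,-23,10,102,-235,145,-23,10,112,-260,145,-23,10]' 20;  python3 -m inch '[5,-18,0,0,10,5,-18,0,0,10,5,-18,0,0,10,5,-18,0,0,10,5,-18,0,0,10]'
```

```text
t: 4.63
tool_pos: [0.565, -0.2404, 0.2351]
orientation: [-2.39, -2.038, 0.002]
force: [0.2, -0.5, -1.6]
opening: 0.0239
gripper_force: 20.0
t: 5.05
tool_pos: [0.5697, -0.2542, 0.2363]
orientation: [-2.387, -2.041, 0.0]
force: [0.2, -0.1, -0.9]
opening: 0.0235
gripper_force: 20.0
```

```bash
python3 - <<'E'
from h import *
import pickle
T=wpose();w=read_camera("wrist");t=read_camera("top");s=read_camera("scene");print(T.round(4))
pickle.dump((w,T,t,s),open("b.pkl","wb"))
im=cv2.resize(w["image"],(800,600),interpolation=cv2.INTER_CUBIC)
b=np.radians(81.4);d=np.array([np.cos(b),np.sin(b)]);n=np.array([d[1],-d[0]])
for k in(-.1,-.025,.025,.1):
  for h in(-.003,.003):
    p=wproj(w,T,[*(np.array([.5692,-.2554])+k*d+h*n),.15])*1.5625;print(k,h,p.round(1));cv2.circle(im,tuple(int(x) for x in p),2,(255,0,255),-1)
cv2.imwrite("pics/b1.png",im)
E
```

```text
[[ 1.555e-01  9.878e-01 -5.000e-04  5.697e-01]
 [ 9.878e-01 -1.555e-01  6.000e-04 -2.542e-01]
 [ 5.000e-04 -6.000e-04 -1.000e+00  2.363e-01]
 [ 0.000e+00  0.000e+00  0.000e+00  1.000e+00]]
-0.1 -0.003 [405.6 462.4]
-0.1 0.003 [414.8 462.4]
-0.025 -0.003 [404.2 356.4]
-0.025 0.003 [414.4 356.3]
0.025 -0.003 [403.2 272.2]
0.025 0.003 [414.  272.2]
0.1 -0.003 [402.  135.9]
0.1 0.003 [413.2 135.8]
```

View pics/b1.png

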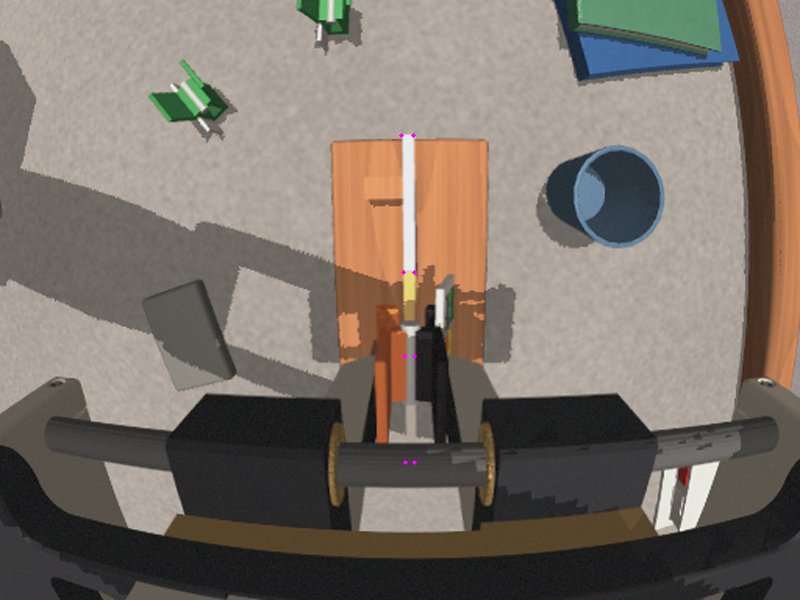

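The predicted board outline falls on the edge: it runs at x≈403–414, and the brass ends at (408,272). So the alignment is good, and I only need the jaw depth relative to the TCP, taken from the earlier scene crop.

```bash
python3 - <<'E'
from h import *
import pickle
c=pickle.load(open("scene.pkl","rb"));T=np.array([.4521,.0227,.0906])
u0=proj(c,T).astype(int);a=np.radians(13.9)
for dz in (-.030,-.035,-.04,-.045,-.05):
  p=T+np.array([.0196*np.cos(a),.0196*np.sin(a),dz]);print(dz,(proj(c,p)-u0+[50,37])*4)
E
```

```text
-0.03 [204.94325748 195.39151797]
-0.035 [205.00690662 200.34531774]
-0.04 [205.07017981 205.26985723]
-0.045 [205.13308037 210.16539493]
-0.05 [205.19561158 215.03218626]
```

```bash
python3 -m inch '[0,-1,-15,0,10,0,-1,-28,0,10,0,-1,-36,0,10,0,-1,-44,0,10,0,-1,-50,0,10,0,-1,-56,0,10,0,-1,-61,0,10,0,-1,-66,0,10,0,-1,-66,0,10,0,-1,-66,0,10]' 20; python3 -m inch '[0,0,0,0,10,0,0,0,0,10]'
```

```text
t: 6.03
tool_pos: [0.5698, -0.2563, 0.1705]
orientation: [-2.389, -2.04, 0.0]
force: [-0.2, 0.0, -0.4]
opening: 0.024
gripper_force: 20.0
t: 6.2
tool_pos: [0.5702, -0.2565, 0.1713]
orientation: [2.388, 2.04, 0.001]
force: [-0.8, 1.1, -1.0]
opening: 0.0238
gripper_force: 20.0
```

No contact force, so I'll release slowly.

```bash
python3 -m inch '[0,0,0,0,30,0,0,0,0,34,0,0,0,0,38,0,0,0,0,45,0,0,0,0,55,0,0,0,0,65,0,0,0,0,75,0,0,0,0,75]' 20; python3 -m inch '[0,0,10,0,75,0,0,30,0,75,0,0,60,0,75,0,0,80,0,75,0,0,80,0,75,0,0,80,0,75,0,0,80,0,75,0,0,80,0,75]' 
python3 - <<'E'
from h import *
import pickle
T=wpose();w=read_camera("wrist");s=read_camera("scene");pickle.dump((w,T,s),open("d.pkl","wb"))
u,v=proj(s,[.57,-.255,.15]).astype(int)
a=np.hstack([cv2.resize(w["image"][120:270,160:360],(400,300)),cv2.resize(s["image"][v-30:v+30,u-40:u+40],(400,300),interpolation=cv2.INTER_CUBIC)])
cv2.imwrite("pics/d.png",a)
E
```

```text
t: 6.87
tool_pos: [0.57, -0.2564, 0.1708]
orientation: [2.389, 2.04, 0.0]
force: [-1.1, 0.2, -1.0]
opening: 0.0638
gripper_force: 0.0
t: 7.53
tool_pos: [0.5692, -0.256, 0.2491]
orientation: [-2.387, -2.039, 0.001]
force: [0.1, 0.3, -0.5]
opening: 0.0699
gripper_force: 0.0
```

View pics/d.png

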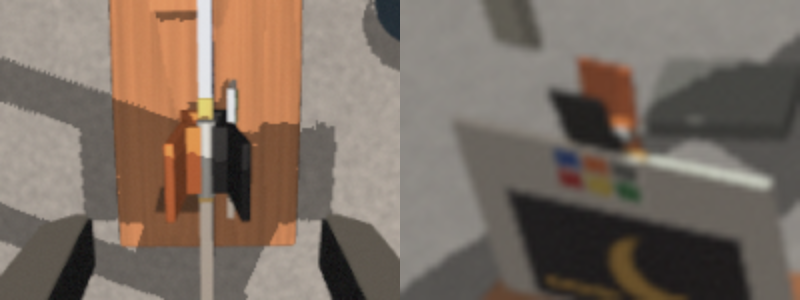

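The clamp sits upright and gripping on the board at the brass mark. The wrist crop shows the jaws on either side of the edge at (205,170), and the scene crop shows the plate at (597,175). Next is the shutter tab.

```bash
python3 -m inch '[37,459,0,-64.6,75,37,459,0,-64.6,75,37,459,0,-64.6,75,37,459,0,-64.6,75,37,459,0,-64.6,75,37,459,0,-64.6,75,37,459,0,-64.6,75,37,459,0,-64.6,75,37,459,0,-64.6,75,37,459,0,-64.6,75]' 30; python3 - <<'E'
from h import *
s=robot.read_state();T=wpose();y=T[:2,1];print(np.array(s["q"]).round(2),np.degrees(np.arctan2(y[1],y[0])),(np.array([606.1,203.3])-T[:2,3]*1000))
E
```

```text
t: 8.47
tool_pos: [0.6014, 0.1412, 0.2497]
orientation: [3.111, 0.437, -0.002]
force: [0.7, 0.2, -0.2]
opening: 0.0698
gripper_force: 0.0
[ 0.15  0.17  1.39 -0.    1.58  1.44] -74.01325453774204 [ 4.70863716 62.11834351]
```

```bash
python3 -m inch '[5,62,0,0,75,5,62,-30,0,75,5,62,-60,0,75,5,62,-80,0,75,5,62,-80,0,75,5,62,-80,0,75,5,62,-80,0,75,5,62,-80,0,75]' 30; python3 - <<'E'
from h import *
T=wpose();w=read_camera("wrist");print(T.round(4))
y=T[:2,1];print(np.degrees(np.arctan2(y[1],y[0])))
im=cv2.resize(w["image"],(800,600),interpolation=cv2.INTER_CUBIC)
b=np.radians(106.5);d=np.array([np.cos(b),np.sin(b)]);n=np.array([d[1],-d[0]])
for k in(-.006,.006):
  for h in(-.015,.015):
    p=wproj(w,T,[*(np.array([.6061,.2033])+k*d+h*n),.137])*1.5625;print(p.round(1));cv2.circle(im,tuple(int(x) for x in p),2,(255,0,255),-1)
cv2.imwrite("pics/e.png",im)
E
```

```text
t: 9.13
tool_pos: [0.6083, 0.2015, 0.1731]
orientation: [-3.109, -0.447, -0.005]
force: [0.4, 0.8, -0.0]
opening: 0.0698
gripper_force: 0.0
[[ 9.595e-01  2.816e-01  3.300e-03  6.083e-01]
 [ 2.816e-01 -9.595e-01  8.000e-04  2.015e-01]
 [ 3.400e-03  2.000e-04 -1.000e+00  1.731e-01]
 [ 0.000e+00  0.000e+00  0.000e+00  1.000e+00]]
-73.6426477192185
[417.3 378.5]
[417.4 318.4]
[392.1 378.5]
[391.1 318.5]
```

View pics/e.png

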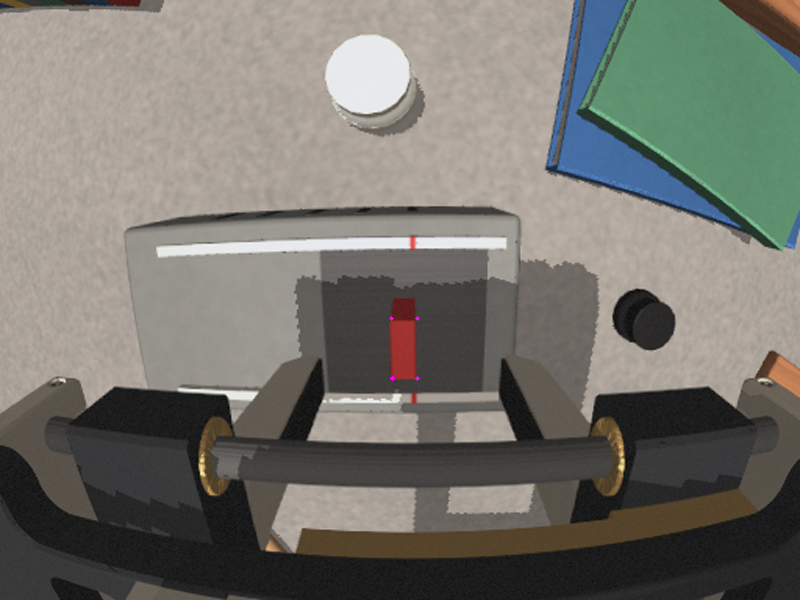

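The wrist view shows the predicted tab outline right on the red tab at (391–417, 318–378). I'll descend around it and grip.

```bash
python3 -m inch '[-2,2,-10,0,50,-2,2,-25,0,50,-2,2,-40,0,50,-2,2,-52,0,50,-2,2,-61,0,50,-2,2,-61,0,50,-2,2,-61,0,50]' 30;  python3 -m inch '[0,0,0,0,50,0,0,0,0,30,0,0,0,0,5,0,0,0,0,5,0,0,0,0,5,0,0,0,0,5,0,0,0,0,5,0,0,0,0,5]' 35
```

```text
t: 9.77
tool_pos: [0.6047, 0.2035, 0.1092]
orientation: [3.109, 0.448, -0.002]
force: [-0.1, -0.1, 0.2]
opening: 0.0464
gripper_force: 0.0
t: 10.43
tool_pos: [0.6048, 0.2045, 0.1098]
orientation: [-3.108, -0.449, -0.0]
force: [-1.6, 3.3, 0.3]
opening: 0.0116
gripper_force: 35.0
```

```bash
python3 -m inch '[-1,4,0,0,5,-2,9,0,0,5,-4,14,0,0,5,-5,19,0,0,5,-7,24,0,0,5,-8,28,0,0,5,-9.5,32,0,0,5,-10.5,35,0,0,5,-11.3,38,0,0,5,-11.6,39.2,0,0,5]' 35;  python3 -m inch '[0,0,0,0,5,0,0,0,0,5,0,0,0,0,5,0,0,0,0,5,0,0,0,0,5,0,0,0,0,5]' 35; python3 - <<'E'
from h import *
T=wpose();w=read_camera("wrist");s=read_camera("scene");print(T[:3,3].round(4))
im=w["image"].copy()
u,v=proj(s,[.57,-.255,.15]).astype(int)
a=np.hstack([cv2.resize(im[110:290,110:350],(400,300)),cv2.resize(s["image"][v-30:v+30,u-40:u+40],(400,300),interpolation=cv2.INTER_CUBIC)])
cv2.imwrite("pics/f.png",a)
E
```

```text
t: 11.27
tool_pos: [0.5937, 0.2412, 0.1098]
orientation: [3.106, 0.447, -0.0]
force: [-0.0, -9.2, 3.0]
opening: 0.0117
gripper_force: 35.0
t: 11.77
tool_pos: [0.5938, 0.2409, 0.1098]
orientation: [3.107, 0.446, -0.0]
force: [-0.2, -7.0, 2.5]
opening: 0.0117
gripper_force: 35.0
[0.5938 0.2409 0.1098]
```

View pics/f.png

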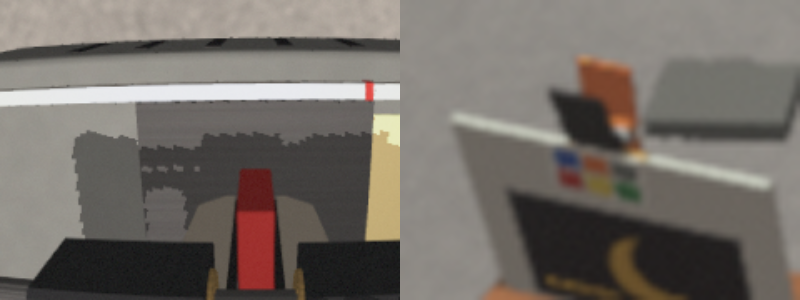

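The trailing edge lies at the red tick (crop x≈370), travel is about 38 mm, the spring load is about 8 N, and the clamp is unchanged on the board. I'll hand it in.

```bash
python3 -c "
from plant import job
print(job.close_job())"
```

```text
the job is handed in; nothing more can be done
None
```

I handed the job in with the clamp clipped on the brass mark and let go, and the gripper still holding the shutter by its red tab at about 38 mm of the 40 mm half travel; the hand-in returned no verdict.

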